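# Nest the tapered beakers

### The job

Stack away the three tapered drinking beakers: lower the blue beaker into the white one, then the green beaker into the blue one. Lower each one gently until its taper just rests in the beaker below and let go there, without dropping it in or pushing it tight, so that they come apart easily next time. Leave the white beaker standing where it is and do not disturb the mug, the sugar tin or the lemon.

Things in the scene. Friction and masses are not known exactly. Their poses are not given: they have to be found in the camera images.
- white_beaker_center (a point): White ceramic beaker, upright, open at the top, about 80 g, 92 mm high; the lowest of the stack to be. All three have one shape: the lower 66 mm tapers (outside diameter 40 mm at the foot, 57 mm at 66 mm height, wall 4 mm); above it a straight collar 26 mm high, outside 64, inside 58 mm, to grip by. The point is its centre, on the axis 46 mm above the foot; z runs up the axis.
- blue_beaker_center (a point): Blue plastic beaker of the same shape and weight; goes into the white one. The point is its centre, on the axis 46 mm above the foot. In another beaker, the tapers meet when the upper one stands about 31 to 35 mm higher than the lower one, with a gap of 5 to 9 mm between the lower one's rim and the upper one's collar; pushed on, they wedge.
- green_beaker_center (a point): Green plastic beaker of the same shape and weight; goes into the blue one in the same way. The point is its centre, on the axis 46 mm above the foot.
- mug_center (a point): Striped mug with handle, 86 mm across and 116 mm with its handle, 90 mm high, standing beyond the beakers; a bystander. The point is 45 mm above its foot, at the middle of mug and handle together.
- sugar_tin_center (a point): Orange square sugar tin with a wooden lid, 68 x 68 x 85 mm, standing beyond the beakers; a bystander. The point is its centre.
- lemon_center (a point): Yellow lemon, 83 x 58 x 58 mm, lying to the far left of the beakers; a bystander. The point is its centre.
There are look-alikes about, which are no part of the job. Of the things that look like the part that bears blue_beaker_center, the smallest one is meant.

How it is judged:
By the outcome, as a careful person would: the job done as asked, in the order asked, and still so for the second after the job is handed in, with the robot touching nothing.
It also fails if it takes over 61 s, if anything falls off the work surface, if the arm or the gripper's body presses on something with over 40 N, if the wrist force passes 120 N, or if a joint passes its speed limit or range.

### The arm

A 7-joint arm with a two-finger parallel gripper is mounted at the origin on the work surface; the furniture and walls round the work are solid. World frame = base frame: x ahead of the robot, y to its left, z up, the work surface at z = 0. Lengths are in m, angles in rad, forces in N, time in s.
With the tool pointing down it reaches from about 0.4 to 0.875 m from the base axis. Payload 19.3 kg.
Tool frame: the origin (TCP) lies at the very end of the fingers, on their centre line; the grasp point (between the pads) lies 19 mm behind it; z points along the fingers, y is the line along which they close (so a half turn about z gives the same grasp; the last joint's range is limited). The gripper opens to 85 mm and grips with 20 to 120 N. Pads are 22 mm wide; open, the fingers measure 114 mm over their backs; the gripper's body (76 mm by 85 mm) begins 54 mm behind the grasp point. The pads swing forward as they close: fully open they stand 13 mm farther back than shut.
Start: joints at [1.125, 0.521, -0.036, 1.599, 0.021, 1.021, -0.113], TCP at [0.229, -0.581, 0.231] pointing down, gripper open.
Joint ranges: [-2.91, 2.91], [-0.3, 2.13], [-1.5, 1.42], [0.17, 2.43], [-1.26, 4.41], [0.16, 1.93], [-2.52, 2.52]. Speed limits (rad/s): [1.89, 1.89, 2.39, 2.39, 3.01, 3.01, 3.01].

### API

Orientations are given as [roll, pitch, yaw] about the fixed x, y, z axes, in that order (R = Rz(yaw) Ry(pitch) Rx(roll)).
In Python, from workcell import bot gives the robot as it stands.
- The arm moves only by the tool carry_out, never from a script. Its argument "rows" is a list that holds one entry, the list of rows, each a list of 4 numbers: the shift along the tool's x, y, z in m, then the turn about the tool's z in degrees. In form: [[[x, y, z, twist], ...]]. A call has 1 to 12 rows; each row is the pose to reach, as a shift and turn from the pose commanded when the call began, along the tool's axes at that moment; what a row does not reach only later rows make up. A row lasts 1/12 s, in which the tool goes at most 41.7 mm and 7.16 degrees, less where a joint would pass 70% of its speed; a pose out of reach is approached as far as the arm can. A call with a gripper value outside its range is refused whole. "grip" is the finger opening in m, from 0 to 0.0854, set as the call begins (left out, the last holds). The fingers move at their own pace and stop on an object; "grip_force" is the grip in N (left out, the last holds). Time passes only in rows, so rows that repeat a pose let the fingers close. It gives the time, the measured TCP pose, the force, the opening and the grip force at its end, in the units of the state.
- bot.observe(): the state, without advancing time (a new reading comes with each control period).
- bot.grab_frame(name): name is "scene" or "top" or "wrist"; returns a dict with "pixels" (384x512x3 uint8, red, green, blue), "K" (3x3 intrinsics, pixels), "k1" (the pictures are not rectified: a ray, as slopes to the right and down, at radius r is drawn at 1 + k1 r^2 times it, then the intrinsics apply), "pose" (4x4, takes a point from camera to world coordinates). Camera axes: x right, y down, z forward; pixel columns grow to the right and rows downward; lengths in m; the calibration is good to about 2 mm. A picture is of the moment at which its call begins. There is no depth.
- bot.job_done(): hands the job in; it is judged then, once.
Trained networks look in a picture, given as the dict that the camera call returned (one of the last four; its "shot" number tells which), for a name from the list of things; names that differ only in an ending like _2 or _b are one class to them, and where a whole thing is asked for, a point or a joint stands for the part that bears it (a point fixed in the world has none). Each returns a list of dicts, best first, with "conf" (0 to 1); they miss things now and then, are a little off and sometimes report something else, mostly with a low value. They report only what shows in the picture. A call takes as long as a camera call. They do not tell look-alikes from the thing itself.
- bot.look_for(picture, label): "position" ([column, row] in pixels, amid what is visible of it).
- bot.regions_of(picture, label): "region" (384x512 bool, what is visible of it) and "position" ([column, row] in pixels, amid what is visible of it).
- bot.spot_point(picture, label): "position" ([column, row] in pixels: a listed point, or the origin of a listed thing).
The state is a dict: "clock": time; "qpos": joint angles; "qd": joint speeds; "joint_efforts": joint torques, N m; "position": TCP position; "tool_rot": TCP orientation; "force": force on the tool from outside, world axes, zero at the start; "moment": the same for the moment, N m; "grip_width": finger opening in m; "finger_force": force on a finger pad.
Only numpy, scipy, OpenCV 4.12 (cv2) and the standard library are available. Lean on these libraries where they do the work, as an engineer would, in place of code of your own. Each camera call takes 0.05 s, during which the arm holds its last target. There are 200 camera calls.

## Working session

There is one attempt and no reset: what is moved stays moved. The work goes in short steps, Python scripts to look and compute and a tool call to move; the robot and the scene stay as the last step left them, time stands still between calls to the robot, and variables do not carry over. Pictures are saved under pics/ and viewed, at most 10 in all, crops included, and the job is handed in when it is done.

Besides the shell and the picture viewer there is one more tool, called after ">>>" as name(argument=value, ...) on one line, values as JSON. carry_out: Moves the arm, as the interface text tells. Its arguments: {"type":"object","properties":{"rows":{"type":"array","items":{"type":"array","items":{"type":"array","items":{"type":"number"}}}},"grip":{"type":"number"},"grip_force":{"type":"number"}},"required":["rows"]}

```bash
mkdir -p pics; ls; cat > h.py <<'E'
import numpy as np, cv2
from workcell import bot
def ray(p,uv):
    K=p["K"];k=p["k1"]
    d=np.array([(uv[0]-K[0][2])/K[0][0],(uv[1]-K[1][2])/K[1][1]]);s=d.copy()
    for _ in range(20): s=d/(1+k*(s@s))
    T=np.array(p["pose"]); v=T[:3,:3]@np.r_[s,1]; return T[:3,3],v
def at_z(p,uv,z):
    o,v=ray(p,uv); return o+v*(z-o[2])/v[2]
def tri(ps,uvs):
    A=np.zeros((3,3));b=np.zeros(3)
    for p,uv in zip(ps,uvs):
        o,v=ray(p,uv);v=v/np.linalg.norm(v);M=np.eye(3)-np.outer(v,v);A+=M;b+=M@o
    return np.linalg.solve(A,b)
def proj(p,X):
    T=np.array(p["pose"]);c=T[:3,:3].T@(np.asarray(X)-T[:3,3]);s=c[:2]/c[2];s=s*(1+p["k1"]*(s@s))
    return np.array(p["K"])[:2,:2]@s+np.array(p["K"])[:2,2]
def save(p,n,box=None,f=1):
    im=cv2.cvtColor(p["pixels"],cv2.COLOR_RGB2BGR)
    if box: im=im[box[1]:box[3],box[0]:box[2]]
    cv2.imwrite("pics/"+n,cv2.resize(im,None,fx=f,fy=f,interpolation=cv2.INTER_CUBIC))
E
python3 - <<'E'
from h import *
s=bot.observe();print(s["clock"],s["position"],s["tool_rot"],s["grip_width"])
P={n:bot.grab_frame(n) for n in("scene","top")}
for n,p in P.items():
    save(p,n+"0.png")
    print(n,np.round(p["pose"],3).tolist(),p["K"][0][0])
    for l in("white_beaker_center","blue_beaker_center","green_beaker_center","mug_center","sugar_tin_center","lemon_center"):
        for d in bot.spot_point(p,l)[:4]: print(n,l,np.round(d["position"],1),round(d["conf"],2),np.round(at_z(p,d["position"],.046),3)[:2])
E
```

```text
pics
0.0 [ 0.22923581 -0.58110955  0.2307534 ] [-3.14053468e+00  7.09880692e-05  3.75757735e-01] 0.08549689785222947
scene [[0.785, -0.513, 0.348, 0.212], [-0.62, -0.636, 0.46, -0.36], [-0.015, -0.577, -0.817, 0.856], [0.0, 0.0, 0.0, 1.0]] 355.73998717168763
scene white_beaker_center [242.8 236.9] 0.76 [ 0.446 -0.01 ]
scene blue_beaker_center [204.  169.3] 0.77 [0.491 0.234]
scene blue_beaker_center [161.9 182.8] 0.63 [0.371 0.269]
scene blue_beaker_center [170.1 222.4] 0.57 [0.323 0.143]
scene green_beaker_center [305.9 270.3] 0.91 [ 0.509 -0.176]
scene mug_center [304.3 166.4] 0.57 [0.725 0.059]
scene sugar_tin_center [353.5 222. ] 0.56 [ 0.698 -0.157]
scene lemon_center [201.8 143.9] 0.73 [0.542 0.321]
top [[-0.003, -0.989, 0.145, 0.386], [-1.0, 0.001, -0.015, 0.103], [0.014, -0.145, -0.989, 1.092], [0.0, 0.0, 0.0, 1.0]] 350.7357282225494
top white_beaker_center [291.7 216. ] 0.76 [ 0.462 -0.013]
top blue_beaker_center [200.1 247.2] 0.95 [0.371 0.259]
top blue_beaker_center [241.4 264.6] 0.67 [0.321 0.137]
top blue_beaker_center [214. 208.] 0.61 [0.487 0.22 ]
top green_beaker_center [342.3 201. ] 0.95 [ 0.507 -0.166]
top mug_center [266.7 130.6] 0.66 [0.727 0.06 ]
top sugar_tin_center [339.8 199.3] 0.49 [ 0.512 -0.159]
top lemon_center [173.5 186. ] 0.87 [0.554 0.342]
```

View pics/scene0.png

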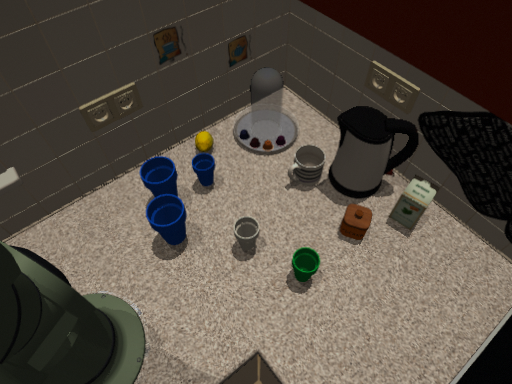

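View pics/top0.png

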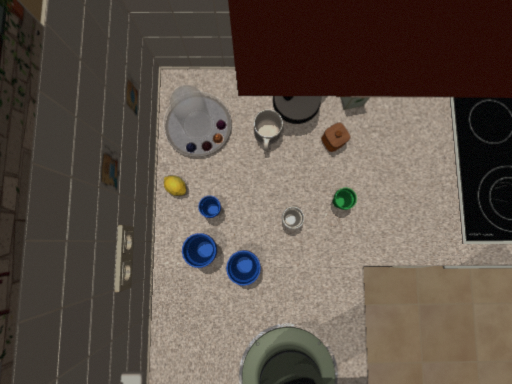

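Top view: blue candidates are the small one at (209,208) and two large ones at (200,250) and (243,268). In the scene view the small one is at (204,169) and the large ones at (160,178) and (168,220). I choose the smallest, top (209,208). White is at (292,218) and green at (344,199). Next I fit the known silhouette to refine these and check the choice in a crop.

```bash
cat >> h.py <<'E'
from scipy.optimize import minimize
TH=np.linspace(0,2*np.pi,48,endpoint=False)
def sil(p,x,y,z0=0,f=8,sc=1):
    pts=[proj(p,[x+r*sc*np.cos(t),y+r*sc*np.sin(t),z0+z*sc]) for r,z in((.02,0),(.0285,.066),(.032,.066),(.032,.092)) for t in TH]
    h=cv2.convexHull((np.array(pts)).astype(np.float32))
    m=np.zeros((384,512),np.uint8);cv2.fillConvexPoly(m,np.round(h*16).astype(np.int32),1,shift=4,lineType=8);return m.astype(bool),h
def fit(pms,xy,z0=0):
    def c(v):
        s=0
        for p,m in pms:
            a,_=sil(p,v[0],v[1],z0); s+=1-(a&m).sum()/(a|m).sum()
            if 1:
                ca=np.array(np.nonzero(a)).mean(1);cm=np.array(np.nonzero(m)).mean(1);s+=.02*np.sum((ca-cm)**2)
        return s
    r=minimize(c,xy,method="Nelder-Mead",options=dict(initial_simplex=[xy,[xy[0]+.008,xy[1]],[xy[0],xy[1]+.008]],xatol=2e-4))
    return r.x,r.fun
def region(p,l,xy,z=.05):
    u=proj(p,[*xy,z]); ds=[d for d in bot.regions_of(p,l) if np.hypot(*(np.array(d["position"])-u))<22]
    return np.array(ds[0]["region"]) if ds else None
E
python3 - <<'E'
from h import *
P=[bot.grab_frame(n) for n in("scene","top")]
save(P[1],"crop.png",(160,170,380,300),3)
for l,xy in(("white_beaker_center",(.455,-.012)),("blue_beaker_center",(.488,.225)),("green_beaker_center",(.508,-.17))):
    ms=[(p,region(p,l,xy)) for p in P]; ms=[(p,m) for p,m in ms if m is not None]
    print(l,[int(m.sum()) for _,m in ms],[int(sil(p,*xy)[0].sum()) for p,_ in ms],np.round(fit(ms,xy)[0],4),[(np.round(fit([q],xy)[0],4),round(fit([q],xy)[1],2)) for q in ms])
E
```

```text
white_beaker_center [672, 401] [754, 442] [ 0.4568 -0.0119] [(array([ 0.4563, -0.0133]), np.float64(0.1)), (array([ 0.4574, -0.0102]), np.float64(0.09))]
blue_beaker_center [545, 409] [654, 451] [0.4893 0.2295] [(array([0.4918, 0.23  ]), np.float64(0.16)), (array([0.4898, 0.2295]), np.float64(0.08))]
green_beaker_center [695] [826] [ 0.5134 -0.1656] [(array([ 0.5134, -0.1656]), np.float64(0.14))]
```

View pics/crop.png

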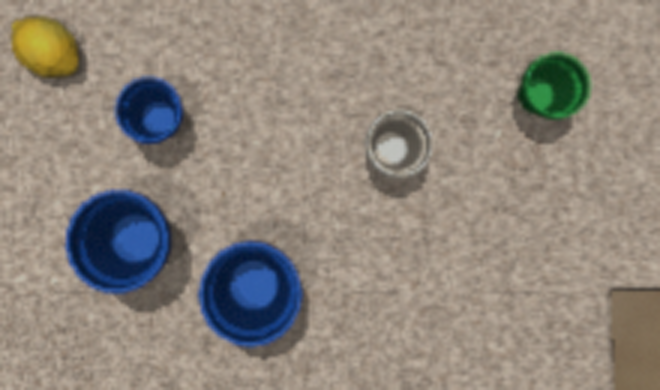

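The crop confirms it: the small blue beaker is at crop (150,110), and its silhouette matches the 64 mm collar; the other two are about 1.5 times larger. White is at (398,145) and green at (555,86). Moving.

>>> carry_out(rows=[[[0.364,-0.266,-0.07,0],[0.364,-0.266,-0.07,0],[0.364,-0.266,-0.07,0],[0.364,-0.266,-0.07,0],[0.364,-0.266,-0.07,0],[0.364,-0.266,-0.07,0],[0.364,-0.266,-0.07,0],[0.364,-0.266,-0.07,0],[0.364,-0.266,-0.07,0],[0.364,-0.266,-0.07,0],[0.364,-0.266,-0.07,0],[0.364,-0.266,-0.07,0]]], grip=0.085)

```text
clock: 2.1
position: [0.4744, -0.1935, 0.3026]
tool_rot: [-3.141, -0.004, 0.384]
force: [1.3, 1.0, 0.2]
grip_width: 0.0848
finger_force: 0.0
```

```bash
cat >> h.py <<'E'
C={"white":(.4568,-.0119),"blue":(.4895,.2295),"green":(.5134,-.1656)}
def meas(names,cams=("scene","top","wrist"),z0=0):
    P=[(n,bot.grab_frame(n)) for n in cams]
    for c in names:
        ms=[(n,p,region(p,c+"_beaker_center",C[c])) for n,p in P]
        for n,p,m in ms:
            if m is not None:
                x,f=fit([(p,m)],C[c],z0); print(c,n,int(m.sum()),np.round(x,4),round(f,2))
    return dict(P)
def shift(target,yaw=None):
    s=bot.observe();y=s["tool_rot"][2];d=np.array(target)-s["position"];c,q=np.cos(y),np.sin(y)
    return np.round([c*d[0]+q*d[1],q*d[0]-c*d[1],-d[2]],4)
E
python3 - <<'E'
from h import *
P=meas(["green","white"])
p=P["wrist"];save(p,"w1.png");print(np.round(p["pose"],3).tolist(),p["K"][0][0],p["k1"])
print(bot.observe()["position"],shift((.4895,.2295,.25)))
E
```

```text
green scene 728 [ 0.5121 -0.1662] 0.1
green top 430 [ 0.5115 -0.1652] 0.1
green wrist 3138 [ 0.5102 -0.1641] 0.03
white scene 664 [ 0.4579 -0.0118] 0.11
white top 424 [ 0.4545 -0.012 ] 0.04
white wrist 3703 [ 0.4544 -0.0099] 0.05
[[0.37, -0.877, -0.305, 0.549], [-0.929, -0.349, -0.121, -0.166], [-0.0, 0.329, -0.944, 0.444], [0.0, 0.0, 0.0, 1.0]] 339.7133579680423 -0.07551349238658003
[ 0.46995465 -0.20108972  0.3012295 ] [ 0.1757 -0.3936  0.0512]
```

View pics/w1.png

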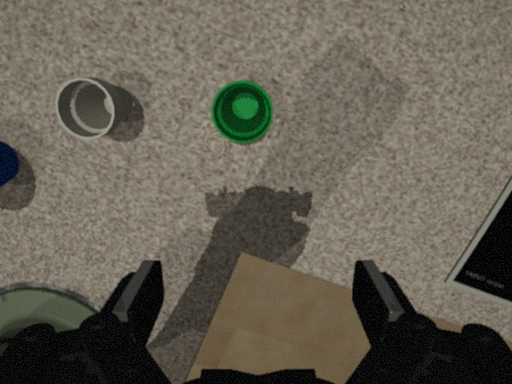

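Wrist view: green beaker at (242,112), white at (90,108), with the fingers at the bottom. The estimates agree to 2–3 mm. On to blue.

>>> carry_out(rows=[[[0.176,-0.394,0.05,0],[0.176,-0.394,0.05,0],[0.176,-0.394,0.05,0],[0.176,-0.394,0.05,0],[0.176,-0.394,0.05,0],[0.176,-0.394,0.05,0],[0.176,-0.394,0.05,0],[0.176,-0.394,0.05,0],[0.176,-0.394,0.05,0],[0.176,-0.394,0.05,0],[0.176,-0.394,0.05,0],[0.176,-0.394,0.05,0]]])

```text
clock: 3.55
position: [0.4886, 0.2351, 0.2506]
tool_rot: [-3.14, 0.001, 0.381]
force: [-0.3, 1.0, -0.1]
grip_width: 0.0853
finger_force: 0.0
```

```bash
python3 - <<'E'
from h import *
P=meas(["blue"])
s=bot.observe();print(s["clock"],s["position"],s["tool_rot"],shift((.4895,.2295,.064)),s["force"])
E
```

```text
blue scene 550 [0.4899 0.2318] 0.15
blue wrist 3846 [0.487  0.2301] 0.03
3.85 [0.48981093 0.22943922 0.25148092] [ 3.14114713e+00 -1.36556878e-04  3.73897956e-01] [-0.0003 -0.0002  0.1875] [ 0.53363995  0.47974449 -0.03231662]
```

>>> carry_out(rows=[[[-0.001,0,0.03,0],[-0.001,0,0.06,0],[-0.001,0,0.09,0],[-0.001,0,0.12,0],[-0.001,0,0.145,0],[-0.001,0,0.165,0],[-0.001,0,0.18,0],[-0.001,0,0.187,0],[-0.001,0,0.187,0],[-0.001,0,0.187,0]]])

```text
clock: 4.68
position: [0.4889, 0.2301, 0.0649]
tool_rot: [3.142, -0.0, 0.375]
force: [-0.4, 0.9, 0.4]
grip_width: 0.0851
finger_force: 0.0
```

>>> carry_out(rows=[[[0,0,0,0],[0,0,0,0],[0,0,0,0],[0,0,0,0],[0,0,0,0],[0,0,0,0],[0,0,0,0],[0,0,0,0]]], grip=0.06, grip_force=25)

```text
clock: 5.35
position: [0.4894, 0.2305, 0.0656]
tool_rot: [3.141, -0.002, 0.375]
force: [0.2, -1.5, 9.3]
grip_width: 0.0638
finger_force: 25.5
```

```bash
python3 - <<'E'
from h import *
P=meas(["blue"]);save(P["wrist"],"w2.png")
s=bot.observe();print(s["clock"],s["position"],s["tool_rot"],s["force"],s["grip_width"],s["finger_force"])
E
```

```text
blue scene 473 [0.4835 0.226 ] 0.29
5.65 [0.4894436  0.23051645 0.06560842] [ 3.14149671e+00 -2.24487247e-03  3.75314901e-01] [-0.91056227 -1.99398926  8.73208308] 0.06337371171257462 25.525377932935953
```

View pics/w2.png

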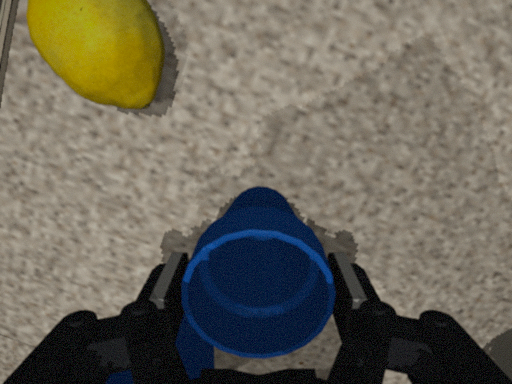

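Blue is held (rim centre at (260,293), clear of the lemon at (100,45)). Lift and carry to above white.

>>> carry_out(rows=[[[0,0,-0.01,0],[0,0,-0.03,0],[0,0,-0.06,0],[0,0,-0.09,0],[0,0,-0.12,0],[0,0,-0.145,0],[0,0,-0.16,0],[0,0,-0.16,0],[0,0,-0.16,0]]])

```text
clock: 6.4
position: [0.4888, 0.2304, 0.2256]
tool_rot: [3.142, -0.002, 0.376]
force: [-1.4, -0.4, -0.8]
grip_width: 0.0634
finger_force: 28.0
```

```bash
python3 - <<'E'
from h import *
s=bot.observe();print(s["clock"],s["position"],s["tool_rot"],shift((.455,-.0105,.225)),s["force"],s["grip_width"])
E
```

```text
6.4 [0.48876877 0.23038466 0.22564581] [ 3.14156567e+00 -2.14231370e-03  3.75651705e-01] [-0.1198  0.2117  0.0006] [-1.37478718 -0.3810074  -0.82852343] 0.06343311751823343
```

Carry at moderate speed.

>>> carry_out(rows=[[[-0.009,0.015,0,0],[-0.022,0.038,0,0],[-0.037,0.065,0,0],[-0.052,0.092,0,0],[-0.067,0.119,0,0],[-0.082,0.146,0,0],[-0.097,0.172,0,0],[-0.109,0.193,0,0],[-0.116,0.206,0,0],[-0.12,0.212,0,0],[-0.12,0.212,0,0],[-0.12,0.212,0,0]]])

```text
clock: 7.4
position: [0.4546, -0.0102, 0.224]
tool_rot: [-3.141, 0.0, 0.376]
force: [0.3, 0.5, -1.9]
grip_width: 0.0637
finger_force: 28.0
```

```bash
python3 - <<'E'
from h import *
P={n:bot.grab_frame(n) for n in("scene","top","wrist")}
s=bot.observe();t=s["position"];print(s["clock"],t,s["tool_rot"],s["force"],s["grip_width"])
for n,p in P.items():
    for d in bot.regions_of(p,"blue_beaker_center")[:4]:
        m=np.array(d["region"]);u=proj(p,[t[0],t[1],t[2]-.02])
        if np.hypot(*(np.array(d["position"])-u))<60:
            for z0 in(t[2]-.0656,):
                print(n,m.sum(),np.round(d["position"]),fit([(p,m)],(t[0],t[1]),z0))
    for d in bot.regions_of(p,"white_beaker_center")[:1]:
        m=np.array(d["region"]);print("white",n,m.sum(),fit([(p,m)],(.455,-.0105)))
save(P["wrist"],"w3.png")
E
```

```text
7.55 [ 0.45481141 -0.0096828   0.22417679] [-3.14115278e+00  3.87470679e-05  3.77460277e-01] [-0.05806124 -1.01909264  0.36317494] 0.06348789323763782
scene 859 [242. 195.] (array([ 0.44881489, -0.01181355]), np.float64(0.2255233209060416))
white scene 635 (array([ 0.4567356 , -0.01268896]), np.float64(0.15281267641100216))
wrist 19462 [259. 284.] (array([ 0.45234763, -0.00885143]), np.float64(0.032037806746999145))
white wrist 3242 (array([ 0.46191673, -0.00720681]), np.float64(0.35935699759350254))
```

View pics/w3.png

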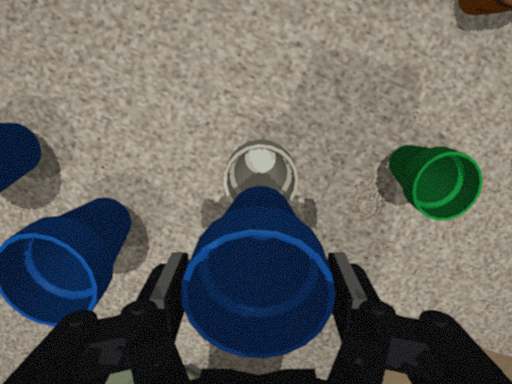

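Wrist view: the blue rim is centred at column 259 and its foot at about 261; the white rim below is centred at about 261. Aligned to about 1 mm. Lowering, fast part first.

>>> carry_out(rows=[[[0.001,0,0.01,0],[0.001,0,0.025,0],[0.001,0,0.045,0],[0.001,0,0.065,0],[0.001,0,0.083,0],[0.001,0,0.097,0],[0.001,0,0.107,0],[0.001,0,0.113,0],[0.001,0,0.116,0],[0.001,0,0.116,0],[0.001,0,0.116,0]]])

```text
clock: 8.77
position: [0.4559, -0.0105, 0.1087]
tool_rot: [3.141, -0.0, 0.376]
force: [-0.4, 0.6, -0.6]
grip_width: 0.0636
finger_force: 28.0
```

>>> carry_out(rows=[[[0,0,0.001,0],[0,0,0.002,0],[0,0,0.003,0],[0,0,0.004,0],[0,0,0.004,0]]])

```text
clock: 9.18
position: [0.4557, -0.0105, 0.1043]
tool_rot: [3.142, -0.0, 0.376]
force: [-0.5, 0.4, -0.0]
grip_width: 0.0637
finger_force: 28.0
```

>>> carry_out(rows=[[[0,0,0.001,0],[0,0,0.002,0],[0,0,0.003,0],[0,0,0.003,0]]])

```text
clock: 9.52
position: [0.4556, -0.0105, 0.1011]
tool_rot: [-3.141, 0.0, 0.376]
force: [1.0, -0.3, -0.3]
grip_width: 0.0639
finger_force: 28.0
```

>>> carry_out(rows=[[[0,0,0.0005,0],[0,0,0.001,0],[0,0,0.001,0]]])

```text
clock: 9.77
position: [0.4557, -0.0105, 0.1003]
tool_rot: [3.142, -0.0, 0.376]
force: [0.0, -0.3, 0.2]
grip_width: 0.0634
finger_force: 28.1
```

>>> carry_out(rows=[[[0,0,0.0005,0],[0,0,0.001,0],[0,0,0.001,0]]])

```text
clock: 10.02
position: [0.456, -0.0104, 0.0995]
tool_rot: [3.141, -0.001, 0.376]
force: [1.4, -0.2, 7.1]
grip_width: 0.0637
finger_force: 28.5
```

Contact at about 34 mm above white, as expected. Ease off 0.5 mm and release.

>>> carry_out(rows=[[[0,0,-0.0005,0],[0,0,-0.0005,0]]])

```text
clock: 10.18
position: [0.4556, -0.0105, 0.0998]
tool_rot: [3.142, 0.0, 0.376]
force: [-0.5, -0.9, 0.6]
grip_width: 0.0633
finger_force: 28.1
```

>>> carry_out(rows=[[[0,0,0,0],[0,0,0,0],[0,0,0,0],[0,0,0,0]]], grip=0.068, grip_force=20)

```text
clock: 10.52
position: [0.4556, -0.0105, 0.0997]
tool_rot: [-3.142, 0.0, 0.376]
force: [-0.2, 0.3, -0.2]
grip_width: 0.068
finger_force: 0.0
```

>>> carry_out(rows=[[[0,0,0,0],[0,0,0,0],[0,0,0,0],[0,0,0,0],[0,0,0,0]]], grip=0.085)

```text
clock: 10.93
position: [0.4557, -0.0105, 0.0998]
tool_rot: [-3.142, -0.0, 0.376]
force: [0.7, 0.2, -0.0]
grip_width: 0.0852
finger_force: 0.0
```

```bash
python3 - <<'E'
from h import *
p=bot.grab_frame("wrist");save(p,"w4.png")
s=bot.observe();print(s["clock"],s["position"],s["grip_width"],s["force"])
E
```

```text
10.9833 [ 0.45563967 -0.01048452  0.09978709] 0.08498984046624176 [0.58610508 0.54874848 0.40122432]
```

View pics/w4.png

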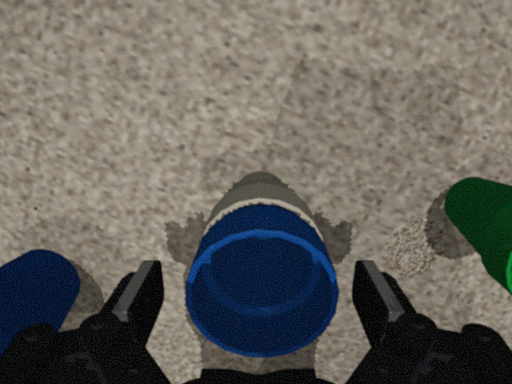

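Blue's rim (262,292) sits upright in white, whose rim shows at (262,205). Retreat up and go over green.

>>> carry_out(rows=[[[0,0,-0.01,0],[0,0,-0.03,0],[0,0,-0.06,0],[0,0,-0.09,0],[0,0,-0.12,0],[0,0,-0.15,0],[0,0,-0.17,0],[0,0,-0.17,0],[0,0,-0.17,0]]])

```text
clock: 11.73
position: [0.4559, -0.0105, 0.2711]
tool_rot: [3.141, -0.002, 0.376]
force: [-0.6, -0.6, -1.0]
grip_width: 0.0851
finger_force: 0.0
```

```bash
python3 - <<'E'
from h import *
C["blue"]=(.455,-.0105);C["green"]=(.511,-.165)
meas(["white"]);meas(["blue"],z0=.034)
s=bot.observe();print(s["clock"],s["position"],shift((.511,-.165,.26)),s["force"])
E
```

```text
white wrist 263 [ 0.4806 -0.0023] 0.93
blue scene 616 [ 0.4601 -0.008 ] 0.23
blue top 49 [ 0.4317 -0.0044] 0.9
blue wrist 4187 [ 0.4533 -0.011 ] 0.04
12.3333 [ 0.45560247 -0.01047058  0.26966313] [-0.0052  0.1641  0.0097] [-0.45565113  0.17865919  0.15549902]
```

>>> carry_out(rows=[[[-0.001,0.02,0,0],[-0.002,0.055,0,0],[-0.003,0.09,0.005,0],[-0.004,0.125,0.01,0],[-0.005,0.15,0.01,0],[-0.005,0.164,0.01,0],[-0.005,0.164,0.01,0],[-0.005,0.164,0.01,0]]])

```text
clock: 13.0
position: [0.5111, -0.1646, 0.2596]
tool_rot: [-3.141, 0.0, 0.375]
force: [-0.1, 0.6, -0.8]
grip_width: 0.0854
finger_force: 0.0
```

```bash
python3 - <<'E'
from h import *
C["green"]=(.511,-.165)
meas(["green"])
s=bot.observe();print(s["clock"],s["position"],shift((.511,-.165,.0645)),s["force"])
E
```

```text
green scene 684 [ 0.5136 -0.1653] 0.16
green top 290 [ 0.5077 -0.1585] 0.42
green wrist 3668 [ 0.51  -0.164] 0.03
13.3 [ 0.51119024 -0.164078    0.2600409 ] [-0.0005  0.0008  0.1955] [0.21531454 0.50040286 0.21477782]
```

>>> carry_out(rows=[[[0,0,0.03,0],[0,0,0.06,0],[0,0,0.09,0],[0,0,0.12,0],[0,0,0.15,0],[0,0,0.172,0],[0,0,0.187,0],[0,0,0.195,0],[0,0,0.195,0],[0,0,0.195,0]]])

```text
clock: 14.13
position: [0.5114, -0.1647, 0.0653]
tool_rot: [3.142, -0.0, 0.376]
force: [0.3, -0.2, 0.7]
grip_width: 0.0846
finger_force: 0.0
```

>>> carry_out(rows=[[[0,0,0,0],[0,0,0,0],[0,0,0,0],[0,0,0,0],[0,0,0,0],[0,0,0,0],[0,0,0,0],[0,0,0,0]]], grip=0.06, grip_force=25)

```text
clock: 14.8
position: [0.5119, -0.1652, 0.0661]
tool_rot: [3.14, -0.002, 0.376]
force: [-1.2, -0.1, 8.2]
grip_width: 0.0634
finger_force: 25.5
```

>>> carry_out(rows=[[[0,0,-0.01,0],[0,0,-0.03,0],[0,0,-0.06,0],[0,0,-0.09,0],[0,0,-0.12,0],[0,0,-0.15,0],[0,0,-0.18,0],[0,0,-0.195,0],[0,0,-0.2,0],[0,0,-0.2,0],[0,0,-0.2,0]]])

```text
clock: 15.72
position: [0.5108, -0.1649, 0.2645]
tool_rot: [-3.141, 0.0, 0.376]
force: [0.5, -0.1, -2.1]
grip_width: 0.0635
finger_force: 28.4
```

```bash
python3 - <<'E'
from h import *
s=bot.observe();print(s["clock"],s["position"],shift((.4558,-.0105,.265)),s["force"],s["grip_width"])
p=bot.grab_frame("wrist");t=s["position"]
for d in bot.regions_of(p,"green_beaker_center")[:2]:
    m=np.array(d["region"]);print(m.sum(),fit([(p,m)],(t[0],t[1]),t[2]-.0656))
E
```

```text
15.7167 [ 0.51077913 -0.16487509  0.2644649 ] [ 0.0055 -0.1638 -0.0005] [ 0.45764412 -0.10264446 -2.05649867] 0.06354923956173125
19287 (array([ 0.5094346 , -0.16332507]), np.float64(0.043304920194001784))
```

>>> carry_out(rows=[[[0.001,-0.015,0,0],[0.001,-0.037,0,0],[0.002,-0.064,0,0],[0.003,-0.091,0,0],[0.003,-0.118,0,0],[0.004,-0.14,0,0],[0.0045,-0.156,0,0],[0.0045,-0.163,0,0],[0.0045,-0.163,0,0],[0.0045,-0.163,0,0]]])

```text
clock: 16.65
position: [0.4555, -0.012, 0.2645]
tool_rot: [-3.142, 0.001, 0.376]
force: [-0.4, -0.8, -0.2]
grip_width: 0.0634
finger_force: 28.4
```

```bash
python3 - <<'E'
from h import *
s=bot.observe();print(s["clock"],s["position"],s["tool_rot"],s["force"],s["grip_width"])
p=bot.grab_frame("wrist");save(p,"w5.png")
E
```

```text
16.65 [ 0.45554981 -0.01203974  0.26448658] [-3.14156165e+00  5.40198393e-04  3.75891735e-01] [-0.41414423 -0.80539238 -0.2301279 ] 0.06338965295517543
```

View pics/w5.png

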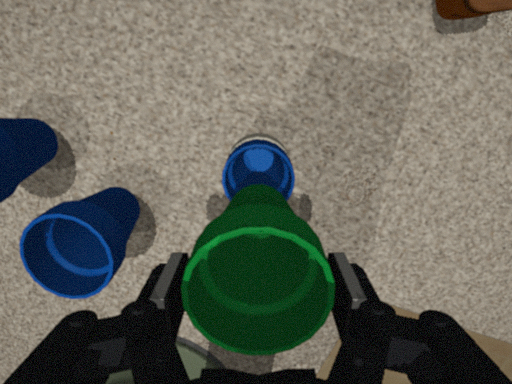

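Green's foot is at column ≈259 and the blue rim below at ≈258.5, so it is aligned. Lower.

>>> carry_out(rows=[[[0,0,0.01,0],[0,0,0.025,0],[0,0,0.045,0],[0,0,0.065,0],[0,0,0.085,0],[0,0,0.101,0],[0,0,0.113,0],[0,0,0.12,0],[0,0,0.123,0],[0,0,0.123,0],[0,0,0.123,0]]])

```text
clock: 17.62
position: [0.4558, -0.0118, 0.142]
tool_rot: [3.142, -0.0, 0.375]
force: [0.3, 0.1, -0.6]
grip_width: 0.0637
finger_force: 28.4
```

>>> carry_out(rows=[[[0,0,0.001,0],[0,0,0.002,0],[0,0,0.003,0],[0,0,0.003,0]]])

```text
clock: 17.95
position: [0.4556, -0.0117, 0.1389]
tool_rot: [3.141, -0.0, 0.376]
force: [-0.8, 0.6, -0.5]
grip_width: 0.0639
finger_force: 28.4
```

>>> carry_out(rows=[[[0,0,0.0005,0],[0,0,0.001,0],[0,0,0.001,0]]])

```text
clock: 18.2
position: [0.4555, -0.0116, 0.1378]
tool_rot: [-3.142, 0.0, 0.376]
force: [-0.5, -0.1, -1.9]
grip_width: 0.0633
finger_force: 28.4
```

>>> carry_out(rows=[[[0,0,0.0005,0],[0,0,0.001,0],[0,0,0.001,0]]])

```text
clock: 18.45
position: [0.4555, -0.0116, 0.1367]
tool_rot: [-3.142, 0.0, 0.376]
force: [0.3, 1.2, -0.5]
grip_width: 0.0633
finger_force: 28.4
```

>>> carry_out(rows=[[[0,0,0.0005,0],[0,0,0.001,0],[0,0,0.001,0]]])

```text
clock: 18.7
position: [0.4555, -0.0116, 0.1357]
tool_rot: [-3.142, 0.0, 0.376]
force: [0.3, -1.0, -1.2]
grip_width: 0.0635
finger_force: 28.4
```

>>> carry_out(rows=[[[0,0,0.0005,0],[0,0,0.0005,0]]])

```text
clock: 18.87
position: [0.4555, -0.0116, 0.1352]
tool_rot: [-3.142, 0.0, 0.376]
force: [0.2, 0.2, -1.0]
grip_width: 0.0637
finger_force: 28.4
```

>>> carry_out(rows=[[[0,0,0.0005,0],[0,0,0.0005,0]]])

```text
clock: 19.03
position: [0.4555, -0.0116, 0.1347]
tool_rot: [-3.142, 0.0, 0.376]
force: [0.7, -0.1, -1.1]
grip_width: 0.0636
finger_force: 28.4
```

>>> carry_out(rows=[[[0,0,0.0005,0],[0,0,0.0005,0]]])

```text
clock: 19.2
position: [0.4556, -0.0116, 0.1343]
tool_rot: [-3.142, -0.0, 0.376]
force: [-0.1, -0.1, -1.3]
grip_width: 0.0635
finger_force: 28.4
```

>>> carry_out(rows=[[[0,0,0.0005,0],[0,0,0.0005,0]]])

```text
clock: 19.37
position: [0.4556, -0.0116, 0.1338]
tool_rot: [-3.142, 0.0, 0.376]
force: [-0.1, -0.0, 0.1]
grip_width: 0.0635
finger_force: 28.4
```

>>> carry_out(rows=[[[0,0,0.0005,0],[0,0,0.0005,0]]])

```text
clock: 19.53
position: [0.4556, -0.0117, 0.1333]
tool_rot: [3.142, -0.0, 0.376]
force: [0.0, -1.6, 0.7]
grip_width: 0.0633
finger_force: 28.6
```

>>> carry_out(rows=[[[0,0,0,0],[0,0,0,0]]])

```text
clock: 19.7
position: [0.4555, -0.0116, 0.1333]
tool_rot: [3.142, -0.0, 0.376]
force: [0.1, 0.1, 0.0]
grip_width: 0.0633
finger_force: 28.5
```

>>> carry_out(rows=[[[0,0,0.0004,0],[0,0,0.0004,0]]])

```text
clock: 19.87
position: [0.4557, -0.0117, 0.1329]
tool_rot: [3.141, -0.0, 0.376]
force: [-0.1, -1.3, 1.8]
grip_width: 0.0632
finger_force: 28.7
```

Contact is made (the weight is off and there is a light upward push). Release here.

>>> carry_out(rows=[[[0,0,0,0],[0,0,0,0],[0,0,0,0],[0,0,0,0]]], grip=0.068, grip_force=20)

```text
clock: 20.2
position: [0.4555, -0.0116, 0.1329]
tool_rot: [-3.141, 0.0, 0.376]
force: [-0.5, -0.2, 0.7]
grip_width: 0.0678
finger_force: 0.0
```

>>> carry_out(rows=[[[0,0,0,0],[0,0,0,0],[0,0,0,0],[0,0,0,0],[0,0,0,0]]], grip=0.085)

```text
clock: 20.62
position: [0.4556, -0.0116, 0.1329]
tool_rot: [-3.142, -0.0, 0.376]
force: [-0.4, -0.6, 1.6]
grip_width: 0.0849
finger_force: 0.0
```

>>> carry_out(rows=[[[0,0,-0.01,0],[0,0,-0.03,0],[0,0,-0.06,0],[0,0,-0.09,0],[0,0,-0.12,0],[0,0,-0.14,0],[0,0,-0.15,0],[0,0,-0.15,0]]])

```text
clock: 21.28
position: [0.4562, -0.0116, 0.2852]
tool_rot: [3.14, -0.003, 0.376]
force: [-0.1, -0.9, 0.5]
grip_width: 0.0853
finger_force: 0.0
```

>>> carry_out(rows=[[[0,0.03,0,0],[0,0.06,0,0],[0,0.1,0,0],[0,0.14,0,0],[0,0.17,0,0],[0,0.19,0,0],[0,0.2,0,0],[0,0.2,0,0],[0,0.2,0,0]]])

```text
clock: 22.03
position: [0.5285, -0.1968, 0.2821]
tool_rot: [-3.14, 0.001, 0.376]
force: [-0.4, 0.6, 0.1]
grip_width: 0.085
finger_force: 0.0
```

```bash
python3 - <<'E'
from h import *
P={n:bot.grab_frame(n) for n in("scene","top","wrist")}
a=[cv2.resize(P["scene"]["pixels"][150:300,160:330],None,fx=2.3,fy=2.3,interpolation=cv2.INTER_CUBIC),cv2.resize(P["wrist"]["pixels"],(460,345))]
a=[x[:345] for x in a];im=np.hstack(a)
cv2.imwrite("pics/fin.png",im[:,:,::-1][:, :800])
p=P["wrist"]
for c,z in(("white",0),("blue",.034),("green",.068)):
  for n in("scene","wrist"):
    p=P[n]
    for d in bot.regions_of(p,c+"_beaker_center")[:3]: print(c,n,np.round(d["position"]),round(d["conf"],2),np.array(d["region"]).sum(),np.round(proj(p,[.455,-.011,z+.046])))
s=bot.observe();print(s["clock"],s["position"])
E
```

```text
white scene [248. 241.] 0.56 245 [246. 235.]
white wrist [100. 146.] 0.86 1389 [ 88. 155.]
blue scene [156. 174.] 0.85 1167 [245. 229.]
blue scene [166. 214.] 0.72 1568 [245. 229.]
blue scene [248. 231.] 0.49 177 [245. 229.]
blue wrist [ 80. 159.] 0.59 1116 [ 73. 162.]
blue wrist [  2. 209.] 0.57 107 [ 73. 162.]
green scene [247. 216.] 0.66 674 [245. 222.]
green wrist [ 35. 184.] 0.84 4801 [ 56. 171.]
22.4833 [ 0.52894579 -0.19739946  0.28302161]
```

View pics/fin.png

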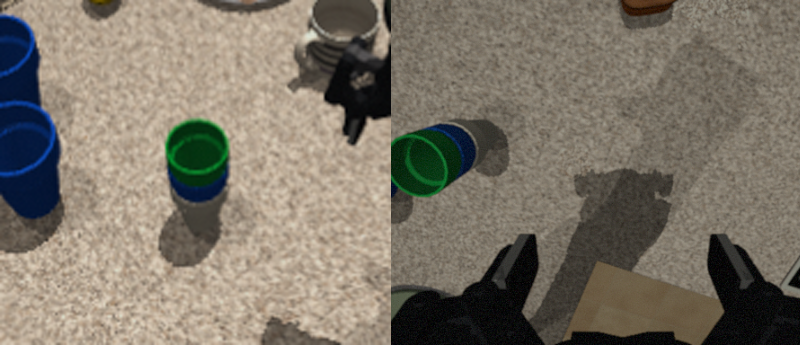

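The stack stands upright and nested at crop (197,170): green in blue in white, with the gripper clear and about 33–34 mm per step.

```bash
python3 -c "
from workcell import bot
print(bot.job_done())"
```

```text
the job is handed in; nothing more can be done
None
```

The blue beaker now rests in the white one and the green in the blue, each let go at light contact about 33–34 mm above the one below; the job is handed in at about 22.5 s.

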